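Find the loaded carrier by feel and dock it against the hidden stop

ROBOT

A 7-joint arm with a two-finger parallel gripper is mounted at the origin on a cart in front of the work surface, level with it; the furniture and walls round the work are solid. World frame = base frame: x ahead of the robot, y to its left, z up, the work surface at z = 0. Lengths are in mm, angles in rad, forces in N, time in s.
With the tool pointing down it reaches from about 425 to 1025 mm from the base axis. Payload 9.4 kg.
Tool frame: the origin (TCP) lies midway between the tips of the shut fingers; the grasp point (between the pads) lies 19 mm behind it (env.grasp_offset is the distance from the TCP to the grasp point, in mm); z points along the fingers, y is the direction in which the jaws open and shut (so a half turn about z gives the same grasp; the last joint's range is limited). The gripper opens to 85 mm and grips with 20 to 120 N. Pads are 22 mm wide; open, the fingers measure 114 mm over their backs; the gripper's body (76 mm by 85 mm) begins 54 mm behind the grasp point. The pads swing forward as they close: fully open they stand 13 mm farther back than shut.
Start: joints at [-1.346, 0.599, -0.003, 1.599, 0.002, 0.943, -0.08], TCP at [215.503, 692.23, 231.275] pointing down, gripper open.
Joint ranges: [-2.57, 2.57], [-0.35, 1.97], [-1.29, 1.29], [0.11, 2.56], [-1.05, 4.19], [0.11, 1.86], [-2.63, 2.63]. Speed limits (rad/s): [2.22, 2.22, 3.01, 3.01, 3.14, 3.14, 3.14].

INTERFACE

Orientations are given as a rotation vector (axis times angle).
In Python, from bench import env gives the robot as it stands.
- The arm moves only by the shell command python3 -m inch 'ROWS' [OPENING] [FORCE]. ROWS is JSON, a list of rows, each an object of numbers: "dx", "dy", "dz": the shift along the tool's x, y, z in m; "wx", "wy", "wz": the turn, a rotation vector about the tool's x, y, z in degrees. A call has exactly 8 rows; each row is the pose to reach, as a shift and turn from the pose commanded when the call began, along the tool's axes at that moment; what a row does not reach only later rows make up. A row lasts 1/10 s, in which the tool goes at most 50 mm and 8.59 degrees, less where a joint would pass 70% of its speed; a pose out of reach is approached as far as the arm can. A call with a gripper value outside its range is refused whole. OPENING is the closure, from 0 (fully open) to 1 (shut), set as the call begins (- or left out, the last holds). The fingers move at their own pace and stop on an object; FORCE is the grip in N (left out, the last holds). Time passes only in rows, so rows that repeat a pose let the fingers close, or fill a call up. It gives the time, the measured TCP pose, the force and the opening at its end, in the units of the state.
- env.get_state(): the state, without advancing time (a new reading comes with each control period).
- env.camera(name): name is "scene" or "top" or "wrist"; returns a dict with "image" (384x512x3 uint8, red, green, blue), "fovy" (degrees; the focal length in pixels is half the picture's height over the tangent of half this angle, whatever the lens; pixels are square), "cx", "cy" (the principal point, pixels), "T" (4x4, takes a point from camera to world coordinates); the wrist camera has in their place "mount" (4x4, takes a point from camera to tool coordinates, whose origin is the TCP and whose axes are the flange's). Camera axes: x right, y up, looking along -z (the intrinsics and any distortion apply to the point x, -y, -z); pixel columns grow to the right and rows downward; lengths in mm; the calibration is good to about 2 mm. The wrist camera is an equidistant fisheye: a pixel r from the principal point sees the ray r / f radians off the axis. A picture is of the moment at which its call begins: read the wrist's pose just before it. There is no depth.
- env.job_done(): hands the job in, once; it reports no verdict.
The state is a dict: "time_s": time; "qpos": joint angles; "joint_velocities": joint speeds; "joint_torque": joint torques, N m; "tcp_pos": TCP position; "orientation": TCP orientation; "force": force on the tool from outside, world axes, zero at the start; "wrist_torque": the same for the moment, N m; "opening": opening from 0.0 (shut) to 1.0 (fully open).
Only numpy, scipy, OpenCV 4.12 (cv2) and the standard library are available. Lean on these libraries where they do the work, as an engineer would, in place of code of your own. Each camera call takes 0.05 s, during which the arm holds its last target. There are 200 camera calls.

TASK

Two identical closed carriers stand left and right in front of the covered lane; one is loaded with a steel weight and the other is empty. Feel which one is the heavy one, push it over in front of the lane and slide it in until it butts flush against the stop block hidden under the hood, without shoving the stop block back. Leave the empty carrier where it stands (a small nudge of a few centimetres to feel it is fine) and do not disturb the other things on the bench.

Things in the scene. Friction and masses are not known exactly. Their poses are not given: they have to be found in the camera images.
- lane: fixed docking lane; origin on the worktop in the middle of its mouth, x runs into the lane, y to its left. Two parallel rails 30 mm high, 98 mm apart inside, run from x = 0 to 210 mm; before them flared rails, also 30 mm high, widen the mouth to about 140 mm at x = -52 mm. The floor is the bare worktop.
- hood_edge (a point): middle of the front edge of the lane's opaque hood, at x = 60 mm of the lane, on its top 76 mm above the worktop. The hood runs 158 mm on into the lane and is closed at the far end. A docked carrier still sticks out in front of it by 35 to 75 mm. Hidden inside is the stop block (see hood_mid).
- hood_mid (a point): middle of the top of the hood, at x = 135 mm of the lane. Under the hood, hidden, stands the stop block, 90 mm wide, 52 mm high, its flat face somewhere between x = 105 and 145 mm of the lane; where is not given. A friction brake holds it: it slides back, and stays back, if pushed with more than about 18 N beyond the carrier's own drag.
- carrier_left: closed grey carrier, white lid, 120 (its x, roughly into the lane) x 92 (y) x 56 mm high, too wide to grip; loose on rubber feet, origin at the centre of its underside. Two alike: one holds a steel weight (0.94 kg in all; drag 6 to 9 N moving, 3 to 6 N left after a stop), the other is empty (0.22 kg; drag 1 to 2 N, hardly any after a stop). Which is not given: feel it. Starts left (+y) of the lane's mouth.
- carrier_right: like carrier_left in look, size and origin; starts right (-y) of the lane's mouth, its x points roughly into the lane.
- bottle: bystander: glass reagent bottle, 86 mm across, 176 mm high, origin under its centre
- tip_box: bystander: pipette tip box with clear lid, 86 x 120 x 79 mm, origin under its centre
- wash_bottle: bystander: squeeze wash bottle with swan neck, 208 mm high, origin under its centre
Things that resemble listed ones, but are neither listed nor needed, are in the scene too. Leave any yellow look-alike of the carrier_left alone. What is shaped like the carrier_right but red is not meant.

How it is judged (in metres and radians):
At the end, for the whole second after the job is handed in: the loaded carrier stands flat in the lane, square to it within 4 degrees, its front face within 3 mm of the stop block's face; the empty carrier lies less than 60 mm from where it stood; both are at rest (((horizontal distance between load_mid and carrier_left below 0.03 m and x of stop_face in the frame of carrier_left between 0.057 and 0.063 m and angle between the x axis of carrier_left and the x axis of lane, either way round below 0.07 rad and angle between carrier_left's own z axis and vertical below 0.05 rad and distance of carrier_right from where it was at the start of the episode below 0.06 m and linear speed of each of carrier_left, carrier_right below 0.01 m/s) or (horizontal distance between load_mid and carrier_right below 0.03 m and x of stop_face in the frame of carrier_right between 0.057 and 0.063 m and angle between the x axis of carrier_right and the x axis of lane, either way round below 0.07 rad and angle between carrier_right's own z axis and vertical below 0.05 rad and distance of carrier_left from where it was at the start of the episode below 0.06 m and linear speed of each of carrier_right, carrier_left below 0.01 m/s))); the robot touches nothing.
It fails at once if the stop block is shoved back by more than 6 mm (distance of stop_face from where it was at the start of the episode above 0.006 m).
It fails at once if a bystander is moved by more than 20 mm (distance of any of bottle, tip_box, wash_bottle from where it was at the start of the episode above 0.02 m).
It also fails if it takes over 72 s, if anything falls off the work surface, if the arm or the gripper's body presses on something with over 40 N, if the wrist force passes 120 N, or if a joint passes its speed limit or range.

## Working session

There is one attempt and no reset: what is moved stays moved. The work goes in short steps, Python scripts to look and compute and a shell command to move; the robot and the scene stay as the last step left them, time stands still between calls to the robot, and variables do not carry over. Pictures are saved under pics/ and viewed, about 8 in all and at most 12, crops included, and the job is handed in when it is done.

```bash
ls; mkdir -p pics
cat > h.py <<'E'
import numpy as np,cv2
from bench import env
from scipy.spatial.transform import Rotation as R
def snap(n,f):
    c=env.camera(n); np.savez('pics/'+f+'.npz',**{k:v for k,v in c.items()}); cv2.imwrite('pics/'+f+'.png',c['image'][...,::-1]); return c
def load(f): return dict(np.load('pics/'+f+'.npz'))
def cast(c,u,v,z):
    f=192/np.tan(np.radians(float(c['fovy']))/2); d=np.array([(u-c['cx'])/f,-(v-c['cy'])/f,-1]); T=c['T']; d=T[:3,:3]@d; o=T[:3,3]
    return (o+d*(z-o[2])/d[2]).round(1)
E
python3 - <<'E'
from h import *
s=env.get_state();print({k:np.round(v,3) for k,v in s.items()})
print(R.from_rotvec(s['orientation']).as_matrix().round(3))
for n in('scene','top'):
    c=snap(n,n+'0');print({k:v for k,v in c.items() if k!='image'})
E
```

```text
pics
{'time_s': np.float64(0.0), 'qpos': array([-1.346,  0.6  , -0.003,  1.6  ,  0.002,  0.943, -0.08 ]), 'joint_velocities': array([ 0.001,  0.   ,  0.001, -0.001,  0.   ,  0.   ,  0.   ]), 'joint_torque': array([-1.0000e-03, -7.7645e+01,  1.5640e+00, -2.5799e+01,  1.2000e-02,
        9.0000e-03,  0.0000e+00]), 'tcp_pos': array([215.332, 691.772, 230.388]), 'orientation': array([-4.720e-01, -3.106e+00,  3.000e-03]), 'force': array([-0.395, -0.254, -0.384]), 'wrist_torque': array([-0.012, -0.017, -0.005]), 'opening': np.float64(0.999)}
[[-0.955  0.297 -0.   ]
 [ 0.297  0.955 -0.002]
 [-0.    -0.002 -1.   ]]
{'fovy': 51.75854780941174, 'cx': 256.8391640397845, 'cy': 190.0895256968225, 'T': array([[ 6.51254239e-01,  5.47724736e-01, -5.25229025e-01,
        -4.99839631e+00],
       [-7.58799295e-01,  4.61294091e-01, -4.59816693e-01,
        -5.82206613e+02],
       [-9.56793132e-03,  6.98000985e-01,  7.16032876e-01,
         8.90285390e+02],
       [ 0.00000000e+00,  0.00000000e+00,  0.00000000e+00,
         1.00000000e+00]])}
{'fovy': 52.47060772428241, 'cx': 254.05726915599897, 'cy': 189.65589007344434, 'T': array([[ 2.79962253e-02,  9.80300256e-01, -1.95518849e-01,
         3.33551314e+02],
       [-9.99608011e-01,  2.74185857e-02, -5.66085805e-03,
        -9.09554918e+01],
       [-1.88490266e-04,  1.95600691e-01,  9.80683606e-01,
         1.27344611e+03],
       [ 0.00000000e+00,  0.00000000e+00,  0.00000000e+00,
         1.00000000e+00]])}
```

View pics/top0.png

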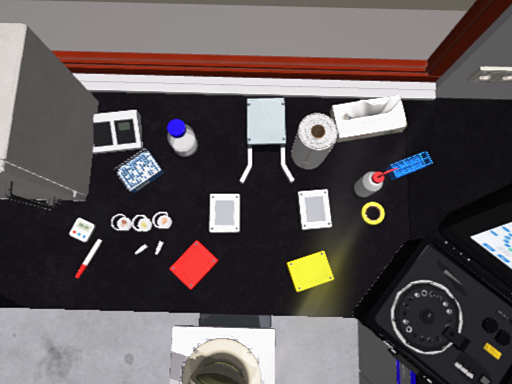

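View pics/scene0.png

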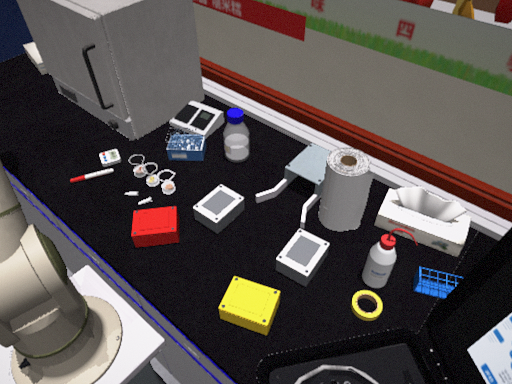

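The top view shows the hood at about (266,121), with flares ending near (243,180) and (292,180). The carriers' grey and white lids are at (225,213) on the left and (315,209) on the right. Look-alikes are the red box (194,264) and the yellow box (311,270); the tip box is probably the blue one at (139,170), and the tissue box is at (368,118). I choose the two white-lidded ones.

Run:
```python
from h import *
c=load('top0');im=c['image']
hsv=cv2.cvtColor(im,cv2.COLOR_RGB2HSV)
def comp(mask,roi,z,name):
    x0,y0,x1,y1=roi;m=np.zeros_like(mask);m[y0:y1,x0:x1]=mask[y0:y1,x0:x1]
    cs,_=cv2.findContours(m,cv2.RETR_EXTERNAL,cv2.CHAIN_APPROX_NONE);k=max(cs,key=cv2.contourArea)
    P=np.array([cast(c,u,v,z)[:2] for u,v in k[:,0]],np.float32)
    r=cv2.minAreaRect(P);print(name,np.round(r[0],1),np.round(r[1],1),round(r[2],2));print(cv2.boxPoints(r).round(1).tolist())
w=((im.min(2)>90)).astype(np.uint8)*255
comp(w,(203,188,248,240),56,'L');comp(w,(293,186,338,235),56,'R')
comp(((im.min(2)>120)*255).astype(np.uint8),(243,90,290,146),76,'hood')
print(cast(c,180,150,0),cast(c,372,190,0), cast(c,313,160,0))
# flares
for n,roi in(('fl',(236,150,254,186)),('fr',(278,150,298,186))):
    comp(w,roi,30,n)
big=cv2.resize(im[85:245,190:350],None,fx=4,fy=4,interpolation=cv2.INTER_CUBIC)[:600]
cv2.imwrite('pics/crop.png',big[...,::-1])
```

```text
L [499.3   8.5] [120.9  94.6] 1.79
[[437.3999938964844, 53.79999923706055], [440.3999938964844, -40.70000076293945], [561.2000122070312, -36.900001525878906], [558.2000122070312, 57.599998474121094]]
R [ 520.2 -276.4] [123.5  95.7] 6.6
[[453.3999938964844, -235.89999389648438], [464.3999938964844, -331.0], [587.0999755859375, -316.79998779296875], [576.0999755859375, -221.6999969482422]]
hood [ 803.3 -116. ] [154.9 122.9] 1.8
[[724.0, -57.099998474121094], [727.7999877929688, -179.89999389648438], [882.5999755859375, -175.0], [878.7999877929688, -52.20000076293945]]
[717.9 172.1   0. ] [ 597.3 -476.5    0. ] [ 695.3 -280.1   -0. ]
fl [660.  -58.2] [ 27.3 113.5] 77.39
[[601.5999755859375, -59.20000076293945], [712.4000244140625, -83.9000015258789], [718.2999877929688, -57.29999923706055], [607.5999755859375, -32.5]]
fr [ 664.7 -184.5] [110.9  25.7] 19.17
[[608.0999755859375, -190.60000610351562], [616.5, -214.8000030517578], [721.2999877929688, -178.39999389648438], [712.9000244140625, -154.1999969482422]]
```

View pics/crop.png

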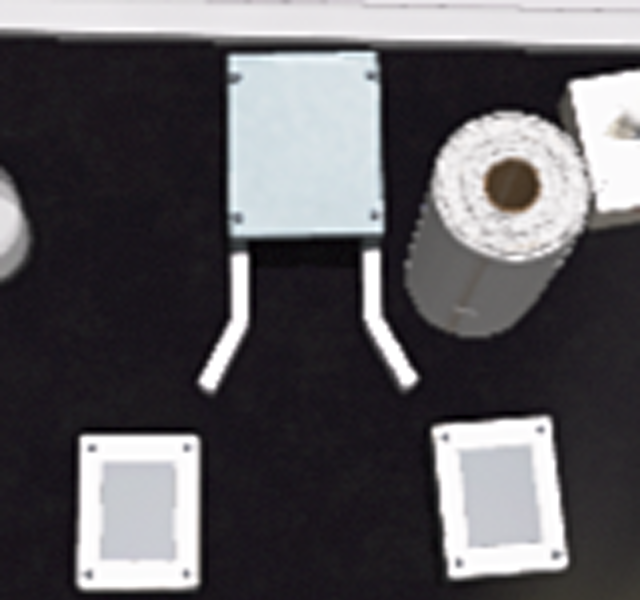

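```bash
python3 -m inch '[{"dx":-0.025,"dy":-0.03,"wz":4},{"dx":-0.055,"dy":-0.06,"wz":8},{"dx":-0.085,"dy":-0.09,"wz":13},{"dx":-0.115,"dy":-0.125,"wz":18},{"dx":-0.145,"dy":-0.16,"wz":23},{"dx":-0.175,"dy":-0.19,"wz":28},{"dx":-0.2,"dy":-0.22,"wz":32},{"dx":-0.225,"dy":-0.245,"wz":35}]' 0.5
cat >> h.py <<'E'
def go(x,y,z,yaw_y=None):
    "tool-frame shift (m) and wz (deg) from measured pose to world TCP target; yaw_y = world heading of tool y (deg)"
    s=env.get_state();M=R.from_rotvec(s['orientation']).as_matrix();p=s['tcp_pos']
    d=M.T@(np.array([x,y,z])-p)/1000
    h=np.degrees(np.arctan2(M[1,1],M[0,1]))
    print('tcp',p.round(1),'yhead',round(h,2),'tilt',np.degrees(np.arccos(-M[2,2])).round(2),'F',s['force'].round(2),'open',round(float(s['opening']),2),'t',round(float(s['time_s']),2))
    print('d',d.round(4),'wz',None if yaw_y is None else round(h-yaw_y,2))
E
python3 -c "
from h import *
go(499,92,150,1.8)"
```

```text
tcp [215.4 691.8 230.5] yhead 72.71 tilt 0.08 F [-0.27 -0.02 -0.74] open 1.0 t 0.1
d [-0.449  -0.4883  0.0812] wz 70.91invalid input at $[0]: expected keys dx, dy, dz, wx, wy, wz
```

```bash
python3 -m inch '[{"dx":-0.025,"dy":-0.03,"dz":0,"wx":0,"wy":0,"wz":4},{"dx":-0.055,"dy":-0.06,"dz":0,"wx":0,"wy":0,"wz":8},{"dx":-0.085,"dy":-0.09,"dz":0,"wx":0,"wy":0,"wz":13},{"dx":-0.115,"dy":-0.125,"dz":0,"wx":0,"wy":0,"wz":18},{"dx":-0.145,"dy":-0.16,"dz":0,"wx":0,"wy":0,"wz":23},{"dx":-0.175,"dy":-0.19,"dz":0,"wx":0,"wy":0,"wz":28},{"dx":-0.2,"dy":-0.22,"dz":0,"wx":0,"wy":0,"wz":32},{"dx":-0.225,"dy":-0.245,"dz":0,"wx":0,"wy":0,"wz":35}]' 0.5
python3 -c "
from h import *
go(499,92,150,1.8)"
```

```text
time_s: 0.9
tcp_pos: [357.8, 389.2, 231.2]
orientation: [1.389, 2.818, -0.001]
force: [0.9, 0.1, 0.7]
opening: 0.501
tcp [357.8 389.2 231.2] yhead 37.51 tilt 0.04 F [0.88 0.07 0.68] open 0.5 t 0.9
d [-0.3217 -0.069   0.0814] wz 35.71
```

```bash
python3 -m inch '[{"dx":-0.04,"dy":-0.009,"dz":0,"wx":0,"wy":0,"wz":5},{"dx":-0.085,"dy":-0.018,"dz":0.01,"wx":0,"wy":0,"wz":10},{"dx":-0.13,"dy":-0.028,"dz":0.02,"wx":0,"wy":0,"wz":15},{"dx":-0.175,"dy":-0.038,"dz":0.03,"wx":0,"wy":0,"wz":20},{"dx":-0.22,"dy":-0.048,"dz":0.045,"wx":0,"wy":0,"wz":25},{"dx":-0.265,"dy":-0.057,"dz":0.06,"wx":0,"wy":0,"wz":30},{"dx":-0.3,"dy":-0.065,"dz":0.07,"wx":0,"wy":0,"wz":34},{"dx":-0.321,"dy":-0.069,"dz":0.081,"wx":0,"wy":0,"wz":35.7}]'
python3 -c "
from h import *
go(499,92,28,1.8)
s=env.get_state();print(env.get_state()['qpos'])
c=snap('wrist','w1');print({k:v for k,v in c.items() if k!='image'})"
```

```text
time_s: 1.7
tcp_pos: [500.1, 92.1, 149.8]
orientation: [2.188, 2.253, -0.001]
force: [0.2, 0.9, -0.3]
opening: 0.501
tcp [500.1  92.1 149.8] yhead 1.68 tilt 0.06 F [ 0.18  0.85 -0.26] open 0.5 t 1.7
d [ 0.     -0.0011  0.1218] wz -0.12
[-0.50378381  0.47920481  0.29360317  2.18048322 -0.27186462  0.51552363
  0.0255636 ]
{'fovy': 65.70646984690485, 'cx': 252.33903492135678, 'cy': 193.99604070478028, 'mount': array([[ 7.24561547e-04,  9.62436016e-01,  2.71507625e-01,
         6.94300855e+01],
       [ 9.99999717e-01, -7.52149416e-04, -2.45169649e-06,
         1.48398109e-01],
       [ 2.01854701e-04,  2.71507550e-01, -9.62436288e-01,
        -1.42870625e+02],
       [ 0.00000000e+00,  0.00000000e+00,  0.00000000e+00,
         1.00000000e+00]])}
```

View pics/w1.png

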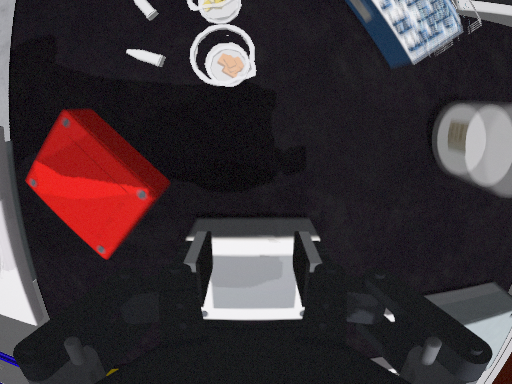

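The wrist view shows the left carrier's lid between the fingers at (252,275), with the red box clear of it at (97,185). The way down beside the carrier is free.

```bash
python3 -m inch '[{"dx":0,"dy":0,"dz":0.02,"wx":0,"wy":0,"wz":0},{"dx":0,"dy":0,"dz":0.045,"wx":0,"wy":0,"wz":0},{"dx":0,"dy":0,"dz":0.07,"wx":0,"wy":0,"wz":0},{"dx":0,"dy":0,"dz":0.095,"wx":0,"wy":0,"wz":0},{"dx":0,"dy":0,"dz":0.115,"wx":0,"wy":0,"wz":0},{"dx":0,"dy":0,"dz":0.122,"wx":0,"wy":0,"wz":0},{"dx":0,"dy":0,"dz":0.122,"wx":0,"wy":0,"wz":0},{"dx":0,"dy":0,"dz":0.122,"wx":0,"wy":0,"wz":0}]'
python3 -m inch '[{"dx":-0.004,"dy":0,"dz":0,"wx":0,"wy":0,"wz":0},{"dx":-0.008,"dy":0,"dz":0,"wx":0,"wy":0,"wz":0},{"dx":-0.012,"dy":0,"dz":0,"wx":0,"wy":0,"wz":0},{"dx":-0.016,"dy":0,"dz":0,"wx":0,"wy":0,"wz":0},{"dx":-0.018,"dy":0,"dz":0,"wx":0,"wy":0,"wz":0},{"dx":-0.02,"dy":0,"dz":0,"wx":0,"wy":0,"wz":0},{"dx":-0.022,"dy":0,"dz":0,"wx":0,"wy":0,"wz":0},{"dx":-0.024,"dy":0,"dz":0,"wx":0,"wy":0,"wz":0}]'
python3 -m inch '[{"dx":-0.002,"dy":0,"dz":0,"wx":0,"wy":0,"wz":0},{"dx":-0.004,"dy":0,"dz":0,"wx":0,"wy":0,"wz":0},{"dx":-0.006,"dy":0,"dz":0,"wx":0,"wy":0,"wz":0},{"dx":-0.008,"dy":0,"dz":0,"wx":0,"wy":0,"wz":0},{"dx":-0.01,"dy":0,"dz":0,"wx":0,"wy":0,"wz":0},{"dx":-0.012,"dy":0,"dz":0,"wx":0,"wy":0,"wz":0},{"dx":-0.014,"dy":0,"dz":0,"wx":0,"wy":0,"wz":0},{"dx":-0.016,"dy":0,"dz":0,"wx":0,"wy":0,"wz":0}]'
```

```text
time_s: 2.55
tcp_pos: [499.5, 95.3, 28.8]
orientation: [2.182, 2.26, 0.0]
force: [-0.9, -0.6, 0.0]
opening: 0.501
time_s: 3.35
tcp_pos: [500.1, 71.2, 28.3]
orientation: [-2.182, -2.26, 0.0]
force: [-0.9, 0.4, -1.0]
opening: 0.499
time_s: 4.15
tcp_pos: [500.7, 56.8, 28.3]
orientation: [-2.179, -2.261, -0.002]
force: [-0.9, 6.1, 0.5]
opening: 0.499
```

```bash
python3 -m inch '[{"dx":-0.003,"dy":0,"dz":0,"wx":0,"wy":0,"wz":0},{"dx":-0.006,"dy":0,"dz":0,"wx":0,"wy":0,"wz":0},{"dx":-0.009,"dy":0,"dz":0,"wx":0,"wy":0,"wz":0},{"dx":-0.012,"dy":0,"dz":0,"wx":0,"wy":0,"wz":0},{"dx":-0.015,"dy":0,"dz":0,"wx":0,"wy":0,"wz":0},{"dx":-0.018,"dy":0,"dz":0,"wx":0,"wy":0,"wz":0},{"dx":-0.021,"dy":0,"dz":0,"wx":0,"wy":0,"wz":0},{"dx":-0.024,"dy":0,"dz":0,"wx":0,"wy":0,"wz":0}]'
python3 -c "
from h import *
s=env.get_state();print(s['force'],s['wrist_torque'])
c=snap('top','t1');im=c['image']
w=((im.min(2)>90)).astype(np.uint8)*255
m=np.zeros_like(w);m[186:242,203:290]=w[186:242,203:290]
cs,_=cv2.findContours(m,cv2.RETR_EXTERNAL,cv2.CHAIN_APPROX_NONE)
for k in cs:
  if cv2.contourArea(k)>200:
    r=cv2.minAreaRect(np.array([cast(c,u,v,56)[:2] for u,v in k[:,0]],np.float32));print(r)
"
```

```text
time_s: 4.95
tcp_pos: [501.5, 32.8, 28.3]
orientation: [-2.179, -2.261, -0.002]
force: [-0.2, 7.0, 0.7]
opening: 0.501
[-0.16553502  6.96842151  0.71157999] [ 1.28657286  0.04131614 -0.00772544]
((501.8439636230469, -24.53851318359375), (123.70873260498047, 91.04656219482422), 1.8031611442565918)
```

View pics/t1.png

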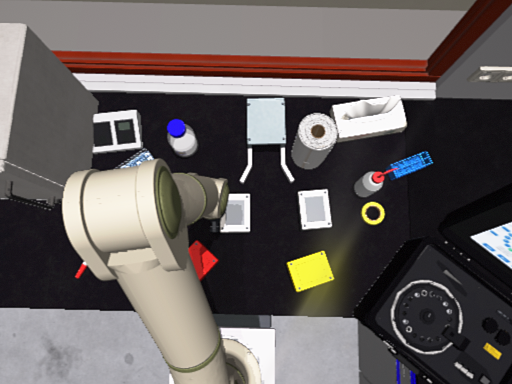

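About 7 N of drag while moving means the left carrier is the loaded one (the empty one would show 1–2 N). The picture shows it still square in front of the fingers at (236,213). I'll keep pushing it to the lane axis.

```bash
python3 -m inch '[{"dx":-0.005,"dy":0,"dz":0,"wx":0,"wy":0,"wz":0},{"dx":-0.011,"dy":0,"dz":0,"wx":0,"wy":0,"wz":0},{"dx":-0.017,"dy":0,"dz":0,"wx":0,"wy":0,"wz":0},{"dx":-0.023,"dy":0,"dz":0,"wx":0,"wy":0,"wz":0},{"dx":-0.03,"dy":0,"dz":0,"wx":0,"wy":0,"wz":0},{"dx":-0.037,"dy":0,"dz":0,"wx":0,"wy":0,"wz":0},{"dx":-0.044,"dy":0,"dz":0,"wx":0,"wy":0,"wz":0},{"dx":-0.05,"dy":0,"dz":0,"wx":0,"wy":0,"wz":0}]'
python3 -m inch '[{"dx":-0.006,"dy":0,"dz":0,"wx":0,"wy":0,"wz":0},{"dx":-0.013,"dy":0,"dz":0,"wx":0,"wy":0,"wz":0},{"dx":-0.02,"dy":0,"dz":0,"wx":0,"wy":0,"wz":0},{"dx":-0.027,"dy":0,"dz":0,"wx":0,"wy":0,"wz":0},{"dx":-0.034,"dy":0,"dz":0,"wx":0,"wy":0,"wz":0},{"dx":-0.041,"dy":0,"dz":0,"wx":0,"wy":0,"wz":0},{"dx":-0.047,"dy":0,"dz":0,"wx":0,"wy":0,"wz":0},{"dx":-0.051,"dy":0,"dz":0,"wx":0,"wy":0,"wz":0}]'
python3 -c "
from h import *
go(501,-68,28,1.8)"
```

```text
time_s: 5.8
tcp_pos: [503.2, -17.6, 28.3]
orientation: [-2.179, -2.261, -0.001]
force: [-0.8, 7.0, 0.5]
opening: 0.501
time_s: 6.6
tcp_pos: [504.9, -68.6, 28.3]
orientation: [-2.18, -2.261, -0.001]
force: [-1.0, 7.3, 1.9]
opening: 0.501
tcp [504.9 -68.6  28.3] yhead 2.09 tilt 0.09 F [-1.02  7.34  1.87] open 0.5 t 6.6
d [ 0.0007 -0.0039  0.0003] wz 0.29
```

```bash
python3 -m inch '[{"dx":0.015,"dy":0,"dz":0,"wx":0,"wy":0,"wz":0},{"dx":0.035,"dy":0,"dz":-0.015,"wx":0,"wy":0,"wz":0},{"dx":0.04,"dy":0,"dz":-0.055,"wx":0,"wy":0,"wz":0},{"dx":0.04,"dy":-0.01,"dz":-0.09,"wx":0,"wy":0,"wz":-6},{"dx":0.04,"dy":-0.025,"dz":-0.12,"wx":0,"wy":0,"wz":-13},{"dx":0.03,"dy":-0.04,"dz":-0.12,"wx":0,"wy":0,"wz":-21},{"dx":0.01,"dy":-0.055,"dz":-0.12,"wx":0,"wy":0,"wz":-29},{"dx":-0.01,"dy":-0.07,"dz":-0.12,"wx":0,"wy":0,"wz":-37}]'
python3 -c "
from h import *
go(417,-127,150,91.8)
s=env.get_state();print(s['qpos'].round(2))"
```

```text
time_s: 7.4
tcp_pos: [435.0, -82.5, 148.7]
orientation: [1.342, 2.839, 0.0]
force: [1.0, -0.9, -0.6]
opening: 0.493
tcp [435.  -82.5 148.7] yhead 39.41 tilt 0.06 F [ 0.99 -0.88 -0.62] open 0.49 t 7.4
d [-0.023  -0.0421 -0.0013] wz -52.39
[ 0.04  0.41  0.02  2.31 -0.02  0.43  0.77]
```

```bash
python3 -m inch '[{"dx":-0.003,"dy":-0.006,"dz":0,"wx":0,"wy":0,"wz":-7},{"dx":-0.007,"dy":-0.012,"dz":0,"wx":0,"wy":0,"wz":-14},{"dx":-0.01,"dy":-0.018,"dz":0,"wx":0,"wy":0,"wz":-21},{"dx":-0.013,"dy":-0.024,"dz":0,"wx":0,"wy":0,"wz":-28},{"dx":-0.017,"dy":-0.03,"dz":0,"wx":0,"wy":0,"wz":-35},{"dx":-0.02,"dy":-0.036,"dz":0,"wx":0,"wy":0,"wz":-42},{"dx":-0.023,"dy":-0.042,"dz":0,"wx":0,"wy":0,"wz":-49},{"dx":-0.023,"dy":-0.042,"dz":0,"wx":0,"wy":0,"wz":-52.4}]'
python3 -c "
from h import *
go(417,-127,30,91.8)
c=snap('top','t2');im=c['image']
snap('scene','s2')
w=((im.min(2)>90)).astype(np.uint8)*255
m=np.zeros_like(w);m[186:242,203:290]=w[186:242,203:290]
cs,_=cv2.findContours(m,cv2.RETR_EXTERNAL,cv2.CHAIN_APPROX_NONE)
for k in cs:
  if cv2.contourArea(k)>200:
    r=cv2.minAreaRect(np.array([cast(c,u,v,56)[:2] for u,v in k[:,0]],np.float32));print(r,cv2.boxPoints(r))
"
```

```text
time_s: 8.2
tcp_pos: [416.6, -127.5, 148.3]
orientation: [0.043, -3.141, 0.001]
force: [0.3, -0.6, -1.0]
opening: 0.501
tcp [ 416.6 -127.5  148.3] yhead 91.57 tilt 0.04 F [ 0.34 -0.59 -0.96] open 0.5 t 8.2
d [-0.0005  0.0005  0.1183] wz -0.23
((490.97064208984375, -135.23765563964844), (151.799560546875, 123.41574096679688), 1.6045043468475342) [[ 413.37277  -75.67919]
 [ 416.82846 -199.04654]
 [ 568.5685  -194.79611]
 [ 565.1128   -71.42877]]
```

View pics/t2.png

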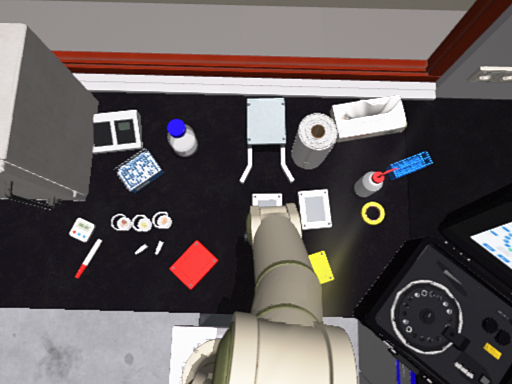

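The top view shows the carrier's front edge at about (253–283,194), roughly centred between the flare tips (243,180) and (292,180). The arm hides the rest. I'll measure that edge and the yellow box clearance is fine.

```bash
python3 -c "
from h import *
c=load('t2');im=c['image']
w=(im.min(2)>150)
for r in (195,197,199,201,203):
  u=np.where(w[r,246:292])[0]+246
  print(r,u.min(),u.max(),cast(c,u.min()-.5,r,56)[:2],cast(c,u.max()+.5,r,56)[:2])
for u in (256,260,265,270,275,280):
  v=np.where(w[186:210,u])[0]+186
  print(u,v.min(),cast(c,u,v.min()-.5,56)[:2])
"
```

```text
195 252 281 [558.7 -76.3] [ 561.4 -171.6]
197 253 281 [552.4 -79.7] [ 554.9 -171.7]
199 252 281 [545.8 -76.7] [ 548.5 -171.8]
201 253 281 [539.5 -80. ] [ 542.1 -171.9]
203 252 281 [533. -77.] [ 535.7 -172. ]
256 194 [564.  -90.5]
260 194 [ 564.3 -103.2]
265 194 [ 564.8 -119.1]
270 194 [ 565.2 -135. ]
275 194 [ 565.7 -150.9]
280 194 [ 566.1 -166.7]
```

```bash
python3 -m inch '[{"dx":0,"dy":0,"dz":0.02,"wx":0,"wy":0,"wz":-0.2},{"dx":0,"dy":0,"dz":0.045,"wx":0,"wy":0,"wz":-0.2},{"dx":0,"dy":0,"dz":0.07,"wx":0,"wy":0,"wz":-0.2},{"dx":0,"dy":0,"dz":0.095,"wx":0,"wy":0,"wz":-0.2},{"dx":0,"dy":0,"dz":0.112,"wx":0,"wy":0,"wz":-0.2},{"dx":0,"dy":0,"dz":0.118,"wx":0,"wy":0,"wz":-0.2},{"dx":0,"dy":0,"dz":0.118,"wx":0,"wy":0,"wz":-0.2},{"dx":0,"dy":0,"dz":0.118,"wx":0,"wy":0,"wz":-0.2}]'
python3 -m inch '[{"dx":-0.003,"dy":0,"dz":0,"wx":0,"wy":0,"wz":0},{"dx":-0.006,"dy":0,"dz":0,"wx":0,"wy":0,"wz":0},{"dx":-0.01,"dy":0,"dz":0,"wx":0,"wy":0,"wz":0},{"dx":-0.014,"dy":0,"dz":0,"wx":0,"wy":0,"wz":0},{"dx":-0.018,"dy":0,"dz":0,"wx":0,"wy":0,"wz":0},{"dx":-0.022,"dy":0,"dz":0,"wx":0,"wy":0,"wz":0},{"dx":-0.026,"dy":0,"dz":0,"wx":0,"wy":0,"wz":0},{"dx":-0.03,"dy":0,"dz":0,"wx":0,"wy":0,"wz":0}]'
python3 -c "
from h import *
go(500,-125.5,30,91.8)"
```

```text
time_s: 9.1
tcp_pos: [417.5, -126.3, 30.4]
orientation: [-0.043, 3.141, -0.0]
force: [0.9, 0.2, 0.5]
opening: 0.499
time_s: 9.9
tcp_pos: [442.2, -125.8, 30.1]
orientation: [0.043, -3.132, 0.001]
force: [-12.2, 0.1, 10.1]
opening: 0.501
tcp [ 442.2 -125.8   30.1] yhead 91.58 tilt 0.54 F [-12.21   0.13  10.12] open 0.5 t 9.9
d [-0.0578 -0.0013 -0.0005] wz -0.22
```

```bash
python3 -c "
from h import *
go(500,-125.5,30,91.8)
s=env.get_state();print(s['qpos'].round(3),s['wrist_torque'],s['joint_torque'].round(1))
snap('wrist','w3');snap('scene','s3');go(500,-125.5,30,91.8)
a=cv2.imread('pics/w3.png');b=cv2.imread('pics/s3.png');cv2.imwrite('pics/j3.png',cv2.resize(np.hstack([a[:,60:460],b[60:,60:460][:384] if 0 else b[:,60:460]]),(800,384)))"
```

```text
tcp [ 442.2 -125.8   30.1] yhead 91.58 tilt 0.54 F [-12.21   0.13  10.12] open 0.5 t 9.9
d [-0.0578 -0.0013 -0.0005] wz -0.22
[ 0.237  0.66  -0.122  2.335  0.452  0.177  1.292] [0.07452558 2.47136274 0.02019562] [ -1.7 -59.5  -1.  -13.1   0.2  -3.7  -0. ]
tcp [ 443.6 -125.8   30.1] yhead 91.57 tilt 0.4 F [-8.08  0.62  6.2 ] open 0.5 t 10.0
d [-0.0564 -0.0013 -0.0003] wz -0.23
```

View pics/j3.png

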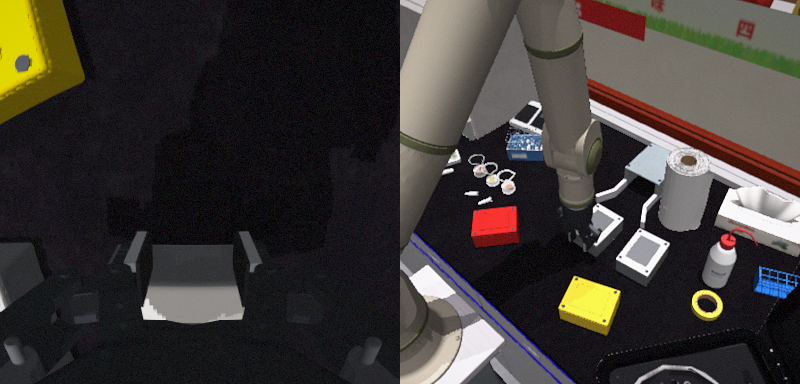

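The wrist picture shows the fingers squarely on the rear face at (190,285 in the joint picture), and nothing else touches. The lag comes from compliance near joint 6's limit, so I continue.

```bash
python3 -m inch '[{"dx":-0.003,"dy":0,"dz":0,"wx":0,"wy":0,"wz":0},{"dx":-0.007,"dy":0,"dz":0,"wx":0,"wy":0,"wz":0},{"dx":-0.011,"dy":0,"dz":0,"wx":0,"wy":0,"wz":0},{"dx":-0.016,"dy":0,"dz":0,"wx":0,"wy":0,"wz":0},{"dx":-0.021,"dy":0,"dz":0,"wx":0,"wy":0,"wz":0},{"dx":-0.026,"dy":0,"dz":0,"wx":0,"wy":0,"wz":0},{"dx":-0.031,"dy":0,"dz":0,"wx":0,"wy":0,"wz":0},{"dx":-0.036,"dy":0,"dz":0,"wx":0,"wy":0,"wz":0}]'
python3 -c "
from h import *
go(500,-125.5,30,91.8)
print(env.get_state()['qpos'].round(3))"
```

```text
time_s: 10.8
tcp_pos: [478.4, -125.1, 30.0]
orientation: [0.042, -3.132, 0.002]
force: [-12.5, -1.1, 7.8]
opening: 0.498
tcp [ 478.4 -125.1   30. ] yhead 91.54 tilt 0.53 F [-12.54  -1.07   7.79] open 0.5 t 10.8
d [-0.0216 -0.001  -0.0002] wz -0.26
[ 0.252  0.675 -0.162  2.255  0.431  0.25   1.302]
```

```bash
python3 -m inch '[{"dx":-0.004,"dy":0,"dz":-0.001,"wx":0,"wy":0,"wz":-0.2},{"dx":-0.009,"dy":0,"dz":-0.002,"wx":0,"wy":0,"wz":-0.2},{"dx":-0.014,"dy":0,"dz":-0.002,"wx":0,"wy":0,"wz":-0.2},{"dx":-0.019,"dy":0,"dz":-0.002,"wx":0,"wy":0,"wz":-0.2},{"dx":-0.024,"dy":0,"dz":-0.002,"wx":0,"wy":0,"wz":-0.2},{"dx":-0.029,"dy":0,"dz":-0.002,"wx":0,"wy":0,"wz":-0.2},{"dx":-0.034,"dy":0,"dz":-0.002,"wx":0,"wy":0,"wz":-0.2},{"dx":-0.04,"dy":0,"dz":-0.002,"wx":0,"wy":0,"wz":-0.2}]'
python3 -c "
from h import *
go(500,-125.5,30,91.8)"
```

```text
time_s: 11.6
tcp_pos: [523.5, -123.4, 32.2]
orientation: [0.05, -3.141, 0.0]
force: [-5.0, -0.6, -3.1]
opening: 0.5
tcp [ 523.5 -123.4   32.2] yhead 91.81 tilt 0.02 F [-5.03 -0.58 -3.11] open 0.5 t 11.6
d [ 0.0235 -0.0014  0.0022] wz 0.01
```

```bash
python3 -m inch '[{"dx":-0.005,"dy":0,"dz":0,"wx":0,"wy":0,"wz":0},{"dx":-0.01,"dy":0,"dz":0,"wx":0,"wy":0,"wz":0},{"dx":-0.016,"dy":0,"dz":0,"wx":0,"wy":0,"wz":0},{"dx":-0.022,"dy":0,"dz":0,"wx":0,"wy":0,"wz":0},{"dx":-0.028,"dy":0,"dz":0,"wx":0,"wy":0,"wz":0},{"dx":-0.034,"dy":0,"dz":0,"wx":0,"wy":0,"wz":0},{"dx":-0.04,"dy":0,"dz":0,"wx":0,"wy":0,"wz":0},{"dx":-0.045,"dy":0,"dz":0,"wx":0,"wy":0,"wz":0}]'
python3 -c "
from h import *
s=env.get_state();go(620,-122,32,91.8);print(s['wrist_torque'])
c=snap('top','t4');im=c['image'];snap('scene','s4')
cv2.imwrite('pics/t4c.png',cv2.resize(im[85:235,190:350],None,fx=4,fy=4,interpolation=cv2.INTER_CUBIC)[...,::-1])"
```

```text
time_s: 12.4
tcp_pos: [568.8, -121.9, 32.3]
orientation: [-0.05, 3.141, 0.0]
force: [-3.5, -0.0, -2.9]
opening: 0.498
tcp [ 568.8 -121.9   32.3] yhead 91.81 tilt 0.01 F [-3.52 -0.03 -2.92] open 0.5 t 12.4
d [-0.0511 -0.0017  0.0003] wz 0.01
[0.02898995 1.00382073 0.02609062]
```

View pics/t4c.png

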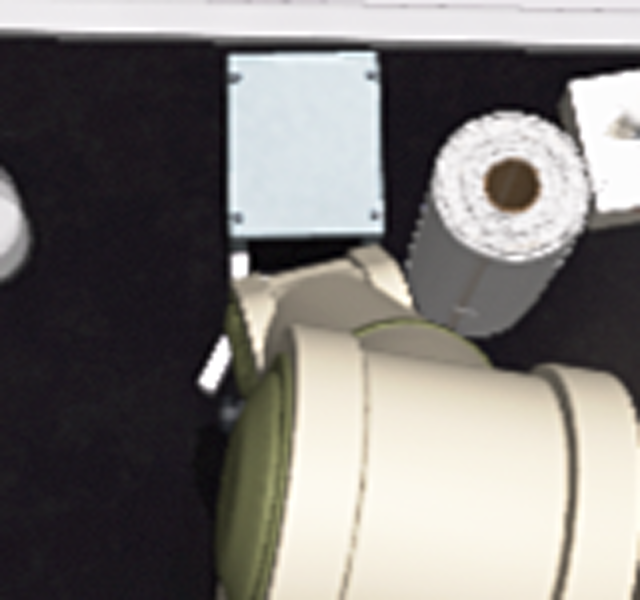

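The top crop shows the arm covering the carrier. The wrist link's edge, near (410,290) in the crop, comes close to the paper roll (480,250), so I check from the scene camera.

```bash
python3 -c "
from h import *
im=load('s4')['image'];cv2.imwrite('pics/s4c.png',cv2.resize(im[80:300,180:420],None,fx=2.7,fy=2.7,interpolation=cv2.INTER_CUBIC)[...,::-1])"
```

```text
(no output)
```

View pics/s4c.png

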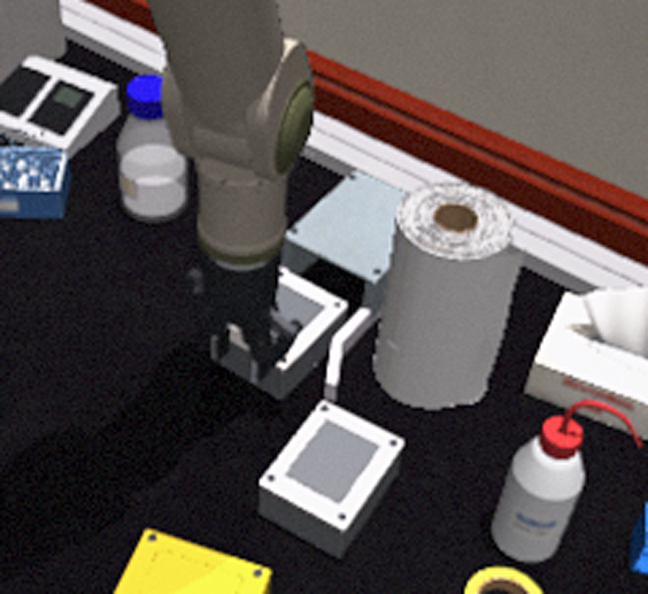

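The scene crop shows the carrier entering the flare square, at (310,320) in the crop. The roll is clear to the right, and the empty carrier at (330,470) is untouched.

```bash
python3 -m inch '[{"dx":-0.005,"dy":0,"dz":0,"wx":0,"wy":0,"wz":0},{"dx":-0.01,"dy":0,"dz":0,"wx":0,"wy":0,"wz":0},{"dx":-0.016,"dy":0,"dz":0,"wx":0,"wy":0,"wz":0},{"dx":-0.022,"dy":0,"dz":0,"wx":0,"wy":0,"wz":0},{"dx":-0.028,"dy":0,"dz":0,"wx":0,"wy":0,"wz":0},{"dx":-0.034,"dy":0,"dz":0,"wx":0,"wy":0,"wz":0},{"dx":-0.04,"dy":0,"dz":0,"wx":0,"wy":0,"wz":0},{"dx":-0.045,"dy":0,"dz":0,"wx":0,"wy":0,"wz":0}]'
python3 -m inch '[{"dx":-0.002,"dy":0,"dz":0,"wx":0,"wy":0,"wz":0},{"dx":-0.004,"dy":0,"dz":0,"wx":0,"wy":0,"wz":0},{"dx":-0.006,"dy":0,"dz":0,"wx":0,"wy":0,"wz":0},{"dx":-0.008,"dy":0,"dz":0,"wx":0,"wy":0,"wz":0},{"dx":-0.01,"dy":0,"dz":0,"wx":0,"wy":0,"wz":0},{"dx":-0.012,"dy":0,"dz":0,"wx":0,"wy":0,"wz":0},{"dx":-0.013,"dy":0,"dz":0,"wx":0,"wy":0,"wz":0},{"dx":-0.014,"dy":0,"dz":0,"wx":0,"wy":0,"wz":0}]'
python3 -c "
from h import *
go(640,-121,32,91.8)"
```

```text
time_s: 13.3
tcp_pos: [611.7, -120.9, 32.5]
orientation: [0.049, -3.138, 0.001]
force: [-10.0, 0.2, 4.9]
opening: 0.499
time_s: 14.1
tcp_pos: [625.2, -120.5, 32.5]
orientation: [0.049, -3.138, 0.001]
force: [-9.7, 0.2, 5.0]
opening: 0.5
tcp [ 625.2 -120.5   32.5] yhead 91.79 tilt 0.2 F [-9.68  0.21  5.05] open 0.5 t 14.1
d [-0.0147 -0.001   0.0005] wz -0.01
```

```bash
python3 -m inch '[{"dx":-0.0005,"dy":0,"dz":0,"wx":0,"wy":0,"wz":0},{"dx":-0.001,"dy":0,"dz":0,"wx":0,"wy":0,"wz":0},{"dx":-0.0015,"dy":0,"dz":0,"wx":0,"wy":0,"wz":0},{"dx":-0.002,"dy":0,"dz":0,"wx":0,"wy":0,"wz":0},{"dx":-0.0025,"dy":0,"dz":0,"wx":0,"wy":0,"wz":0},{"dx":-0.003,"dy":0,"dz":0,"wx":0,"wy":0,"wz":0},{"dx":-0.0035,"dy":0,"dz":0,"wx":0,"wy":0,"wz":0},{"dx":-0.004,"dy":0,"dz":0,"wx":0,"wy":0,"wz":0}]'
```

```text
time_s: 14.9
tcp_pos: [629.3, -120.4, 32.6]
orientation: [0.049, -3.138, 0.001]
force: [-10.4, 0.4, 5.5]
opening: 0.502
```

```bash
python3 -m inch '[{"dx":-0.0005,"dy":0,"dz":0,"wx":0,"wy":0,"wz":0},{"dx":-0.001,"dy":0,"dz":0,"wx":0,"wy":0,"wz":0},{"dx":-0.0015,"dy":0,"dz":0,"wx":0,"wy":0,"wz":0},{"dx":-0.002,"dy":0,"dz":0,"wx":0,"wy":0,"wz":0},{"dx":-0.0025,"dy":0,"dz":0,"wx":0,"wy":0,"wz":0},{"dx":-0.003,"dy":0,"dz":0,"wx":0,"wy":0,"wz":0},{"dx":-0.0035,"dy":0,"dz":0,"wx":0,"wy":0,"wz":0},{"dx":-0.004,"dy":0,"dz":0,"wx":0,"wy":0,"wz":0}]'
```

```text
time_s: 15.7
tcp_pos: [633.3, -120.2, 32.5]
orientation: [0.049, -3.138, 0.001]
force: [-9.5, -0.9, 5.4]
opening: 0.504
```

```bash
python3 -m inch '[{"dx":-0.0005,"dy":0,"dz":0,"wx":0,"wy":0,"wz":0},{"dx":-0.001,"dy":0,"dz":0,"wx":0,"wy":0,"wz":0},{"dx":-0.0015,"dy":0,"dz":0,"wx":0,"wy":0,"wz":0},{"dx":-0.002,"dy":0,"dz":0,"wx":0,"wy":0,"wz":0},{"dx":-0.0025,"dy":0,"dz":0,"wx":0,"wy":0,"wz":0},{"dx":-0.003,"dy":0,"dz":0,"wx":0,"wy":0,"wz":0},{"dx":-0.0035,"dy":0,"dz":0,"wx":0,"wy":0,"wz":0},{"dx":-0.004,"dy":0,"dz":0,"wx":0,"wy":0,"wz":0}]'
```

```text
time_s: 16.5
tcp_pos: [637.3, -120.1, 32.5]
orientation: [0.049, -3.138, 0.001]
force: [-9.8, -1.3, 5.7]
opening: 0.502
```

```bash
python3 -m inch '[{"dx":-0.0005,"dy":0,"dz":0,"wx":0,"wy":0,"wz":0},{"dx":-0.001,"dy":0,"dz":0,"wx":0,"wy":0,"wz":0},{"dx":-0.0015,"dy":0,"dz":0,"wx":0,"wy":0,"wz":0},{"dx":-0.002,"dy":0,"dz":0,"wx":0,"wy":0,"wz":0},{"dx":-0.0025,"dy":0,"dz":0,"wx":0,"wy":0,"wz":0},{"dx":-0.003,"dy":0,"dz":0,"wx":0,"wy":0,"wz":0},{"dx":-0.003,"dy":0,"dz":0,"wx":0,"wy":0,"wz":0},{"dx":-0.003,"dy":0,"dz":0,"wx":0,"wy":0,"wz":0}]'
```

```text
time_s: 17.3
tcp_pos: [640.4, -120.0, 32.5]
orientation: [0.049, -3.138, 0.001]
force: [-10.0, -0.5, 4.8]
opening: 0.499
```

```bash
python3 -m inch '[{"dx":-0.0005,"dy":0,"dz":0,"wx":0,"wy":0,"wz":0},{"dx":-0.001,"dy":0,"dz":0,"wx":0,"wy":0,"wz":0},{"dx":-0.0015,"dy":0,"dz":0,"wx":0,"wy":0,"wz":0},{"dx":-0.002,"dy":0,"dz":0,"wx":0,"wy":0,"wz":0},{"dx":-0.0025,"dy":0,"dz":0,"wx":0,"wy":0,"wz":0},{"dx":-0.003,"dy":0,"dz":0,"wx":0,"wy":0,"wz":0},{"dx":-0.0035,"dy":0,"dz":0,"wx":0,"wy":0,"wz":0},{"dx":-0.004,"dy":0,"dz":0,"wx":0,"wy":0,"wz":0}]'
```

```text
time_s: 18.1
tcp_pos: [644.3, -119.9, 32.5]
orientation: [0.049, -3.138, 0.001]
force: [-9.7, -0.6, 4.5]
opening: 0.498
```

```bash
python3 -m inch '[{"dx":-0.0005,"dy":0,"dz":0,"wx":0,"wy":0,"wz":0},{"dx":-0.001,"dy":0,"dz":0,"wx":0,"wy":0,"wz":0},{"dx":-0.0015,"dy":0,"dz":0,"wx":0,"wy":0,"wz":0},{"dx":-0.002,"dy":0,"dz":0,"wx":0,"wy":0,"wz":0},{"dx":-0.0025,"dy":0,"dz":0,"wx":0,"wy":0,"wz":0},{"dx":-0.003,"dy":0,"dz":0,"wx":0,"wy":0,"wz":0},{"dx":-0.0035,"dy":0,"dz":0,"wx":0,"wy":0,"wz":0},{"dx":-0.004,"dy":0,"dz":0,"wx":0,"wy":0,"wz":0}]'
```

```text
time_s: 18.9
tcp_pos: [648.3, -119.7, 32.5]
orientation: [0.049, -3.138, 0.001]
force: [-9.5, 0.0, 4.7]
opening: 0.498
```

```bash
python3 -m inch '[{"dx":-0.0005,"dy":0,"dz":0,"wx":0,"wy":0,"wz":0},{"dx":-0.001,"dy":0,"dz":0,"wx":0,"wy":0,"wz":0},{"dx":-0.0015,"dy":0,"dz":0,"wx":0,"wy":0,"wz":0},{"dx":-0.002,"dy":0,"dz":0,"wx":0,"wy":0,"wz":0},{"dx":-0.0025,"dy":0,"dz":0,"wx":0,"wy":0,"wz":0},{"dx":-0.003,"dy":0,"dz":0,"wx":0,"wy":0,"wz":0},{"dx":-0.0035,"dy":0,"dz":0,"wx":0,"wy":0,"wz":0},{"dx":-0.004,"dy":0,"dz":0,"wx":0,"wy":0,"wz":0}]'
```

```text
time_s: 19.7
tcp_pos: [652.3, -119.7, 32.6]
orientation: [0.049, -3.138, 0.001]
force: [-9.4, -1.0, 5.5]
opening: 0.496
```

```bash
python3 -m inch '[{"dx":-0.0005,"dy":0,"dz":0,"wx":0,"wy":0,"wz":0},{"dx":-0.001,"dy":0,"dz":0,"wx":0,"wy":0,"wz":0},{"dx":-0.0015,"dy":0,"dz":0,"wx":0,"wy":0,"wz":0},{"dx":-0.002,"dy":0,"dz":0,"wx":0,"wy":0,"wz":0},{"dx":-0.0025,"dy":0,"dz":0,"wx":0,"wy":0,"wz":0},{"dx":-0.003,"dy":0,"dz":0,"wx":0,"wy":0,"wz":0},{"dx":-0.0035,"dy":0,"dz":0,"wx":0,"wy":0,"wz":0},{"dx":-0.004,"dy":0,"dz":0,"wx":0,"wy":0,"wz":0}]'
```

```text
time_s: 20.5
tcp_pos: [656.3, -119.5, 32.5]
orientation: [0.049, -3.138, 0.001]
force: [-9.6, -0.2, 4.8]
opening: 0.502
```

```bash
python3 -m inch '[{"dx":-0.0005,"dy":0,"dz":0,"wx":0,"wy":0,"wz":0},{"dx":-0.001,"dy":0,"dz":0,"wx":0,"wy":0,"wz":0},{"dx":-0.0015,"dy":0,"dz":0,"wx":0,"wy":0,"wz":0},{"dx":-0.002,"dy":0,"dz":0,"wx":0,"wy":0,"wz":0},{"dx":-0.0025,"dy":0,"dz":0,"wx":0,"wy":0,"wz":0},{"dx":-0.003,"dy":0,"dz":0,"wx":0,"wy":0,"wz":0},{"dx":-0.0035,"dy":0,"dz":0,"wx":0,"wy":0,"wz":0},{"dx":-0.004,"dy":0,"dz":0,"wx":0,"wy":0,"wz":0}]'
```

```text
time_s: 21.3
tcp_pos: [657.9, -119.5, 32.5]
orientation: [0.049, -3.133, 0.002]
force: [-18.9, -0.4, 13.9]
opening: 0.501
```

```bash
python3 -m inch '[{"dx":-0.0002,"dy":0,"dz":0,"wx":0,"wy":0,"wz":0},{"dx":-0.0004,"dy":0,"dz":0,"wx":0,"wy":0,"wz":0},{"dx":-0.0006,"dy":0,"dz":0,"wx":0,"wy":0,"wz":0},{"dx":-0.0008,"dy":0,"dz":0,"wx":0,"wy":0,"wz":0},{"dx":-0.001,"dy":0,"dz":0,"wx":0,"wy":0,"wz":0},{"dx":-0.001,"dy":0,"dz":0,"wx":0,"wy":0,"wz":0},{"dx":-0.001,"dy":0,"dz":0,"wx":0,"wy":0,"wz":0},{"dx":-0.001,"dy":0,"dz":0,"wx":0,"wy":0,"wz":0}]'
```

```text
time_s: 22.1
tcp_pos: [657.9, -119.5, 32.5]
orientation: [0.049, -3.132, 0.002]
force: [-20.7, 0.4, 14.4]
opening: 0.502
```

The tool is at a standstill with the force rising, so the carrier butts against the stop. I back off, rise and check.

```bash
python3 -m inch '[{"dx":0.003,"dy":0,"dz":0,"wx":0,"wy":0,"wz":0},{"dx":0.006,"dy":0,"dz":0,"wx":0,"wy":0,"wz":0},{"dx":0.012,"dy":0,"dz":0,"wx":0,"wy":0,"wz":0},{"dx":0.03,"dy":0,"dz":0,"wx":0,"wy":0,"wz":0},{"dx":0.06,"dy":0,"dz":0,"wx":0,"wy":0,"wz":0},{"dx":0.09,"dy":0,"dz":-0.03,"wx":0,"wy":0,"wz":0},{"dx":0.12,"dy":0,"dz":-0.07,"wx":0,"wy":0,"wz":0},{"dx":0.15,"dy":0,"dz":-0.11,"wx":0,"wy":0,"wz":0}]'
python3 -m inch '[{"dx":0.02,"dy":0.03,"dz":-0.02,"wx":0,"wy":0,"wz":0},{"dx":0.04,"dy":0.07,"dz":-0.04,"wx":0,"wy":0,"wz":0},{"dx":0.04,"dy":0.11,"dz":-0.06,"wx":0,"wy":0,"wz":0},{"dx":0.04,"dy":0.15,"dz":-0.08,"wx":0,"wy":0,"wz":0},{"dx":0.04,"dy":0.19,"dz":-0.08,"wx":0,"wy":0,"wz":0},{"dx":0.04,"dy":0.23,"dz":-0.08,"wx":0,"wy":0,"wz":0},{"dx":0.04,"dy":0.27,"dz":-0.08,"wx":0,"wy":0,"wz":0},{"dx":0.04,"dy":0.3,"dz":-0.08,"wx":0,"wy":0,"wz":0}]'
python3 -c "
from h import *
go(500,100,150,91.8)
c=snap('top','t5');im=c['image']
w=(im.min(2)>90).astype(np.uint8)*255
def rect(x0,y0,x1,y1):
  m=np.zeros_like(w);m[y0:y1,x0:x1]=w[y0:y1,x0:x1]
  k=max(cv2.findContours(m,cv2.RETR_EXTERNAL,cv2.CHAIN_APPROX_NONE)[0],key=cv2.contourArea)
  r=cv2.minAreaRect(np.array([cast(c,u,v,56)[:2] for u,v in k[:,0]],np.float32));print(r)
rect(293,186,338,235);rect(252,144,284,190)
cv2.imwrite('pics/t5c.png',cv2.resize(im[85:235,190:350],None,fx=4,fy=4,interpolation=cv2.INTER_CUBIC)[...,::-1])"
```

```text
time_s: 22.9
tcp_pos: [512.8, -123.4, 143.3]
orientation: [-0.051, 3.14, 0.0]
force: [-0.1, -0.9, 1.5]
opening: 0.502
time_s: 23.7
tcp_pos: [464.2, 178.2, 223.1]
orientation: [-0.053, 3.138, 0.003]
force: [0.7, -0.3, -0.1]
opening: 0.499
tcp [464.2 178.2 223.1] yhead 91.92 tilt 0.21 F [ 0.69 -0.32 -0.13] open 0.5 t 23.7
d [-0.0329 -0.0795  0.073 ] wz 0.12
((520.2669067382812, -276.21759033203125), (123.29871368408203, 95.72027587890625), 6.40584135055542)
((687.3974609375, -124.58602905273438), (84.06043243408203, 100.97931671142578), 1.525267243385315)
```

View pics/t5c.png

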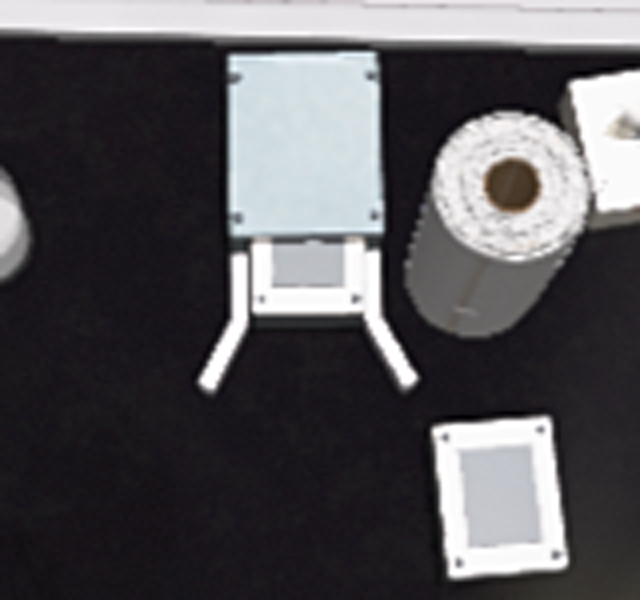

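The carrier sits square in the lane, its lid at (308,275) in the crop and its rear edge at row 315. The empty carrier has not moved and the arm is clear.

```bash
python3 -c "
from h import *
print(env.job_done())"
```

```text
the job is handed in; nothing more can be done
None
```

I found the loaded carrier, docked it against the stop block, and handed the job in at about 24 s; no verdict came back.

- **Which carrier:** I nudged the left one and felt 6–7 N of moving drag, so it is the loaded one. I never touched the right one.
- **Docking:** I pushed the left carrier sideways to the lane axis, then slid it in with the two fingers on its rear face. The last 30 mm went in 3–4 mm steps.
- **Stop contact:** Moving drag in the lane was about 9.6 N. At the stop the tool halted and the force rose to 18.9 N. A further 1 mm command gave 20.7 N and no movement. That is at most about 11 N on the stop, below its 18 N limit.
- **Final top picture:** The carrier is square in the lane, with its yaw about 1.5° against 1.8° for the lane. By measurement its front face is about 122 mm into the lane, inside the 105–145 mm range where the stop can be. The right carrier is within 0.3 mm of where it started.
- **Bystanders:** They were out of the way of every move and looked unmoved, but I did not measure their positions at the end.
- **Not directly checked:** The front face and stop block are hidden under the hood, so flush contact is judged from the force and standstill only.
- **Raised push force:** Early in the lane push it read about 12 N instead of 7, because the fingers were also pressing down 8–10 N. I lifted the tool 2 mm, which cleared it for a while. About 5 N of downward press came back near the end, rising to 14 N at the stop.

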